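# Lock the gearbox shaft with its pin

### The job

Take the yellow-headed lock pin out of its holder and set it in the hole on top of the shaft stand so that it stands on the shaft; then turn the shaft slowly with the red-handled lever until the pin drops into the shaft's hidden cross-hole and the lever stops, and push the pin fully home so that its head sits on the block. Do not wrench the lever against the pin or hammer on it, and leave the other parts on the bench where they are.

Things in the scene. Friction and masses are not known exactly. Their poses are not given: they have to be found in the camera images.
- stand: Fixed shaft stand: green base 160 x 180 x 12 mm, on its middle a block 60 (x) x 52 (y) mm, top at 121 mm. Origin: centre of the underside, z up. A horizontal steel shaft (diameter 36 mm) runs along the stand's y axis through the block, its axis 75 mm up, its top at 93 mm; it carries a gear (diameter 91 mm) at y = -52 to -78 mm and the lever on the +y side.
- guide_mouth (a point): Centre of the mouth of the vertical bore in the block's flat top, straight above the stand's origin, 121 mm up; axes as the stand's. Bore: diameter 11.5 mm, chamfered, 26 mm deep, leading straight to the middle of the shaft.
- lever: The turning lever on the shaft. Origin: on the shaft's axis, 75 mm above the stand's origin; y along the shaft (as the stand's y), z along the lever to the handle. Lever angle a: 0 straight up, positive leaning to the stand's +x. It starts at -0.95 to -0.75 rad, must be turned the positive way, has end stops at -1.15 and 1.15 rad, stays where left; turning takes 1 to 6 N at the handle.
- handle (a point): Middle of the lever's red handle: round bar, diameter 16 mm, parallel to the shaft (stand's y), free from y = 75 to 125 mm. At lever angle a this point is at x = 115 sin a, y = 100, z = 75 + 115 cos a mm in the stand's frame; its axes turn with the lever. The flat lever arm is at y = 56 to 68 mm.
- hole_hidden (a point): Fixed point on the shaft's axis under the bore, 75 mm above the stand's origin. Here, out of sight, the shaft has a straight 13 mm cross-hole that lines up with the bore at one lever angle between -0.2 and 0.6 rad, each time another. Once the pin has dropped in, the lever stops but for some 0.1 rad of play; then keep below 10 N at the handle: the pin feels 6.5 times that, and 100 N is too much.
- pin: Loose lock pin, 60 to 90 g: steel shank diameter 10 mm, 90 mm long, the last 5.5 mm tapered to 6 mm; above it a yellow round head to grip, diameter 20 mm, 30 mm tall. Origin: end of the tip; z along the pin to the head. Starts upright in the holder, head 95 to 125 mm above the bench.
- pin_tip (a point): The pin's tip (the pin's origin), above the stand's origin: 93 mm when the pin stands in the bore on the shaft; about 43 mm when it has dropped by its own weight through the lined-up cross-hole onto a spring shoe below the shaft; 31 mm fully home.
- pin_head (a point): Centre of the top of the pin's head, 120 mm from the tip: 213 mm above the bench standing on the shaft, about 163 mm dropped, 151 mm fully home (head's underside on the block). Pushing it from dropped to home takes about 5 to 15 N if the lever is eased back a little (about 0.1 rad from its stop, within the play); left hard against its stop, the lever's friction binds the pin.
- holder: Fixed black pin holder, 64 x 64 x 45 mm, with a hole (diameter 12 mm, 40 mm deep) in the middle of its top, in which the pin starts. Origin: centre of its underside. It stands at the right or at the left of the stand.
- gear_ring: Loose bystander: dark steel gear ring lying flat, diameter 99 mm, 24 mm high. Origin: centre of its underside. Leave alone.
- bearing: Loose bystander: steel bearing ring lying flat, diameter 62 mm, 16 mm high. Origin: centre of its underside. Leave alone.
- wrench: Loose bystander: wrench lying on the bench, 170 mm long. Leave alone.
- grease_can: Loose bystander: closed can, diameter 66 mm, 85 mm high, standing. Origin: centre of its underside. Leave alone.

How it is judged:
On the way, in this order (a step that is already met when the one before it is completed fails the run):
1. the pin's tip is in the stand's bore, at least 10 mm below the mouth (z of pin_tip in the frame of stand below 0.111 m and horizontal distance between pin_tip and guide_mouth below 0.005 m and angle between the z axis of pin and the z axis of stand, either way round below 0.15 rad), for 0.2 s.
2. the pin has dropped at least 13 mm into the shaft's cross-hole (z of pin_tip in the frame of stand below 0.08 m and horizontal distance between pin_tip and guide_mouth below 0.005 m and angle between the z axis of pin and the z axis of stand, either way round below 0.15 rad), for 0.1 s.
At the end, for the whole second after the job is handed in: The pin stands upright through the block and the shaft, fully home: its head's underside within 3 mm of the block's top, its tip within 4 mm of the bore's axis, within 0.08 rad of upright, at rest (z of pin_tip in the frame of stand below 0.034 m and horizontal distance between pin_tip and guide_mouth below 0.004 m and angle between the z axis of pin and the z axis of stand, either way round below 0.08 rad and linear speed of pin below 0.02 m/s); the robot touches nothing.
It fails at once if the lever is wrenched against the pin: more than 100 N between the pin and the shaft with its lever (contact force between pin and lever above 100 N).
It fails at once if the pin is hammered or forced: more than 200 N in all between the pin and the stand with its shaft and lever (all contacts added up) (contact force between pin and stand above 200 N).
It fails at once if a bystander is moved by more than 30 mm (distance of any of gear_ring, bearing, wrench, grease_can from where it was at the start of the episode above 0.03 m).
It also fails if it takes over 72 s, if anything falls off the work surface, if the arm or the gripper's body presses on something with over 40 N, if the wrist force passes 120 N, or if a joint passes its speed limit or range.

### The arm

A 7-joint arm with a two-finger parallel gripper is mounted at the origin on the work surface. World frame = base frame: x ahead of the robot, y to its left, z up, the work surface at z = 0. Lengths are in m, angles in rad, forces in N, time in s.
With the tool pointing down it reaches from about 0.4 to 0.85 m from the base axis. Payload 10.4 kg.
Tool frame: the origin (TCP) lies between the finger pads; the fingertips stand 22 mm ahead of it and the grasp point (between the pads) lies 3 mm ahead of it; z points along the fingers, y is the line along which they close (so a half turn about z gives the same grasp; the last joint's range is limited). The gripper opens to 85 mm and grips with 20 to 120 N. Pads are 22 mm wide; open, the fingers measure 114 mm over their backs; the gripper's body (76 mm by 85 mm) begins 54 mm behind the grasp point. The pads swing forward as they close: fully open they stand 13 mm farther back than shut.
Start: joints at [-1.36, 0.332, -0.065, 1.46, 0.022, 1.35, -0.088], TCP at [0.145, 0.608, 0.253] pointing down, gripper open.
Joint ranges: [-2.6, 2.6], [-0.5, 2.12], [-1.47, 1.34], [0.16, 2.42], [-1.27, 4.41], [0.06, 2.06], [-2.6, 2.6]. Speed limits (rad/s): [2.22, 2.22, 2.79, 2.79, 3.14, 3.14, 3.14].

### API

Orientations are given as a unit quaternion [x, y, z, w].
In Python, from workcell import manip, camera, ticket, boxes_of, outline_of gives the robot as it stands.
- The arm moves only by the tool carry_out, never from a script. Its argument "deltas" is a list of rows, each a list of 5 numbers: the shift along the tool's x, y, z as a fraction of full scale, then the turn about the tool's z as a fraction of full scale, then the opening, from -1 (shut) to 1 (fully open), so that 0 is half open. In form: [[tx, ty, tz, spin, gripper], ...]. A call has 1 to 20 rows; each row is the pose to reach, as a shift and turn from the pose commanded when the call began, along the tool's axes at that moment; what a row does not reach only later rows make up. Full scale, the value 1, is 150 mm for a shift and 30 degrees for a turn. A row lasts 1/8 s, in which the tool goes at most 62.5 mm and 10.7 degrees, less where a joint would pass 70% of its speed; a pose out of reach is approached as far as the arm can. A call with a number of a shift or a turn outside -1 to 1 is refused whole. A call with a gripper value outside its range is refused whole. The fingers move at their own pace and stop on an object; "force" is the grip in N (left out, the last holds). Time passes only in rows, so rows that repeat a pose let the fingers close. It gives the time, the measured TCP pose, the force, the opening and the grip force at its end, in the units of the state.
- manip.get_obs(): the state, without advancing time (a new reading comes with each control period).
- camera(name): name is "scene" or "top" or "wrist"; returns a dict with "img" (480x640x3 uint8, red, green, blue), "depth" (480x640 float32, m along the optical axis (not along the pixel's ray), 0 where there is no reading), "vertical_fov" (degrees; the focal length in pixels is half the picture's height over the tangent of half this angle, whatever the lens; pixels are square), "cx", "cy" (the principal point, pixels), "R" (3x3) and "t" (3): a world point X has camera coordinates R X + t. Camera axes: x right, y down, z forward; pixel columns grow to the right and rows downward; lengths in m; the calibration is good to about 2 mm. A picture is of the moment at which its call begins.
- ticket.hand_in(): hands the job in; it is judged then, once.
Trained networks look in a picture, given as the dict that the camera call returned (one of the last four; its "shot" number tells which), for a name from the list of things; names that differ only in an ending like _2 or _b are one class to them, and where a whole thing is asked for, a point or a joint stands for the part that bears it (a point fixed in the world has none). Each returns a list of dicts, best first, with "conf" (0 to 1); they miss things now and then, are a little off and sometimes report something else, mostly with a low value. They report only what shows in the picture. A call takes as long as a camera call.
- boxes_of(query, picture): "position" ([x, y, z] in m, in world coordinates, good to about 4 mm: the middle of the surface that is visible of it).
- outline_of(query, picture): "region" (480x640 bool, what is visible of it).
The state is a dict: "clock": time; "joint_pos": joint angles; "joint_velocities": joint speeds; "tau": joint torques, N m; "position": TCP position; "ee_rot": TCP orientation; "ft_force": force on the tool from outside, world axes, zero at the start; "torque": the same for the moment, N m; "grip_width": opening from 0.0 (shut) to 1.0 (fully open); "grasp_force": force on a finger pad.
Only numpy, scipy, OpenCV 4.12 (cv2) and the standard library are available. Lean on these libraries where they do the work, as an engineer would, in place of code of your own. Each camera call takes 0.05 s, during which the arm holds its last target. There are 200 camera calls.

## Working session

There is one attempt and no reset: what is moved stays moved. The work goes in short steps, Python scripts to look and compute and a tool call to move; the robot and the scene stay as the last step left them, time stands still between calls to the robot, and variables do not carry over. Pictures are saved under pics/ and viewed, at most 10 in all, crops included, and the job is handed in when it is done.

Besides the shell and the picture viewer there is one more tool, called after ">>>" as name(argument=value, ...), one argument or row to a line, values as JSON. carry_out: Moves the arm, as the interface text tells. Its arguments: {"type":"object","properties":{"deltas":{"type":"array","items":{"type":"array","items":{"type":"number"}}},"force":{"type":"number"}},"required":["deltas"]}

```bash
mkdir -p pics; cat > h.py <<'E'
import numpy as np, cv2
from workcell import manip, camera, ticket, boxes_of, outline_of
from scipy.spatial.transform import Rotation as Rot
def cloud(p):
    f=240/np.tan(np.radians(p["vertical_fov"])/2)
    v,u=np.mgrid[:480,:640]; d=p["depth"]
    c=np.stack([(u-p["cx"])/f*d,(v-p["cy"])/f*d,d],-1)
    return (c-p["t"])@p["R"]
def save(p,n): cv2.imwrite(f"pics/{n}.png",p["img"][:,:,::-1])
def obs():
    o=manip.get_obs()
    print("t",round(o["clock"],2),"pos",np.round(o["position"],4),"q",np.round(o["ee_rot"],4),"F",np.round(o["ft_force"],1),"w",round(float(o["grip_width"]),3),"g",np.round(o["grasp_force"],1),"j",np.round(o["joint_pos"],2))
    return o
E
python3 - <<'E'
from h import *
o=obs(); print(np.round(Rot.from_quat(o["ee_rot"]).as_matrix(),3))
for n in ("top","scene"):
    p=camera(n); save(p,n); P=cloud(p)
    for q in ("stand","pin","holder","handle","lever","gear_ring","bearing","wrench","grease_can"):
        b=boxes_of(q,p)[:2]
        print(n,q,[(np.round(x["position"],3),round(x["conf"],2)) for x in b])
E
```

```text
t 0.0 pos [0.1447 0.6077 0.2525] q [ 1.166e-01  9.932e-01 -7.000e-04 -1.000e-04] F [-0.2  0.1 -0.1] w 1.004 g 0.0 j [-1.36  0.33 -0.06  1.46  0.02  1.35 -0.09]
[[-0.973  0.232 -0.   ]
 [ 0.232  0.973 -0.001]
 [-0.    -0.001 -1.   ]]
top stand [(array([0.522, 0.019, 0.011]), 0.74), (array([0.443, 0.308, 0.024]), 0.48)]
top pin []
top holder [(array([ 0.496, -0.289,  0.045]), 0.87), (array([0.518, 0.02 , 0.011]), 0.32)]
top handle [(array([0.518, 0.013, 0.108]), 0.88)]
top lever [(array([0.519, 0.011, 0.111]), 0.76)]
top gear_ring [(array([0.442, 0.307, 0.022]), 0.86)]
top bearing [(array([0.65 , 0.322, 0.015]), 0.65)]
top wrench [(array([0.644, 0.216, 0.005]), 0.55)]
top grease_can [(array([ 0.664, -0.377,  0.085]), 0.69)]
scene stand [(array([0.56 , 0.026, 0.048]), 0.55), (array([ 0.51 , -0.284,  0.043]), 0.47)]
scene pin [(array([ 0.499, -0.29 ,  0.104]), 0.45)]
scene holder [(array([ 0.51 , -0.285,  0.048]), 0.76)]
scene handle [(array([0.539, 0.052, 0.102]), 0.69)]
scene lever [(array([0.538, 0.046, 0.098]), 0.65)]
scene gear_ring [(array([0.452, 0.313, 0.019]), 0.69)]
scene bearing [(array([0.647, 0.323, 0.019]), 0.97)]
scene wrench [(array([0.654, 0.213, 0.003]), 0.8), (array([0.554, 0.026, 0.042]), 0.45)]
scene grease_can [(array([ 0.687, -0.372,  0.068]), 0.95)]
```

View pics/top.png

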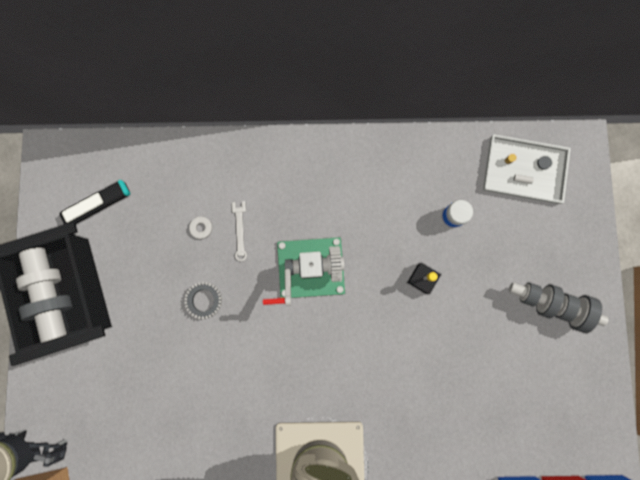

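View pics/scene.png

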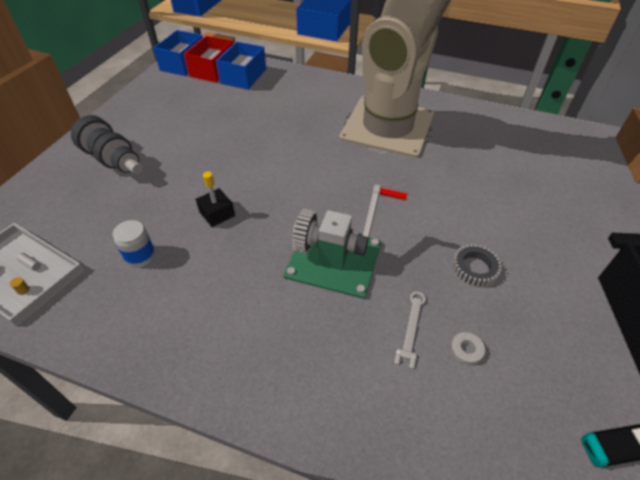

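```bash
python3 - <<'E'
from h import *
p=camera("top"); P=cloud(p); z=P[...,2]; x=P[...,0]; y=P[...,1]
print("cam",-p["R"].T@p["t"])
near=(abs(x-.53)<.2)&(abs(y)<.2)&(p["depth"]>0)
def rep(n,m):
    X=P[m]
    if len(X)<5: print(n,len(X)); return
    r=cv2.minAreaRect((X[:,:2]*1000).astype(np.float32)); print(n,len(X),"mean",X.mean(0).round(4),"rect",np.round(r[0],1),np.round(r[1],1),round(r[2],1))
def big(m):
    m=cv2.morphologyEx(m.astype(np.uint8),cv2.MORPH_OPEN,np.ones((3,3)))
    n,l,s,c=cv2.connectedComponentsWithStats(m); return l==1+np.argmax(s[1:,4])
hsv=cv2.cvtColor(p["img"],cv2.COLOR_RGB2HSV)
rep("blocktop",big(near&(abs(z-.121)<.004)))
g=near&(abs(z-.012)<.005)&(hsv[...,0]>35)&(hsv[...,0]<95)&(hsv[...,1]>60)
rep("base",big(g))
red=near&((hsv[...,0]<8)|(hsv[...,0]>172))&(hsv[...,1]>120)&(z>.05); rep("handle",red)
if red.any(): print("hz",np.percentile(z[red],[5,50,95]))
yel=(hsv[...,0]>18)&(hsv[...,0]<36)&(hsv[...,1]>110)&(abs(y+.29)<.1)&(abs(x-.5)<.1); rep("pin",yel)
if yel.any(): print("pz",np.percentile(z[yel],[5,50,95]))
h=(abs(z-.045)<.004)&(abs(y+.29)<.07)&(abs(x-.5)<.07); rep("holder",big(h))
E
```

```text
cam [0.43097886 0.01561693 1.35783732]
blocktop 190 mean [0.543  0.0123 0.1213] rect [541.5  15.9] [48.7 38.9] 88.4
base 695 mean [0.4776 0.0099 0.0124] rect [478.3  -0.9] [144.1  57.8] 88.7
handle 118 mean [0.4376 0.1082 0.1571] rect [437.5 108. ] [12.9 52.1] 3.2
hz [0.15288753 0.15719917 0.16066682]
pin 95 mean [ 0.4948 -0.2977  0.099 ] rect [ 495.1 -304.4] [26.7 42. ] 18.9
pz [0.0423372  0.1194625  0.12849759]
holder 203 mean [ 0.4971 -0.2823  0.0452] rect [ 499.  -280.1] [36.3 65. ] 88.0
```

The top view shows the stand at about (311,266), the red handle at (275,301), the pin's yellow head at (432,277) in the holder at (425,279), and the can at (458,213). The scene view agrees. I'll swing over the stand and take a close look there.

>>> carry_out(
  deltas=[
    [-1, -0.12, -0.53, 0.48, 1],
    [-1, -0.12, -0.53, 0.48, 1],
    [-1, -0.12, -0.53, 0.48, 1],
    [-1, -0.12, -0.53, 0.48, 1],
  ],
)

```text
clock: 1.55
position: [0.291, 0.5543, 0.3349]
ee_rot: [0.243, 0.97, 0.002, 0.001]
ft_force: [-0.3, 0.7, -1.1]
grip_width: 1.0
grasp_force: 0.0
```

>>> carry_out(
  deltas=[
    [-1, -0.12, 0, 0.48, 1],
    [-1, -0.12, 0, 0.48, 1],
    [-1, -0.12, 0, 0.48, 1],
    [-1, -0.12, 0, 0.48, 1],
  ],
)

```text
clock: 2.05
position: [0.4121, 0.4686, 0.3323]
ee_rot: [0.361, 0.932, -0.0, 0.0]
ft_force: [-0.7, 1.2, 0.0]
grip_width: 0.995
grasp_force: 0.0
```

>>> carry_out(
  deltas=[
    [-1, -0.12, 0, 0.48, 1],
    [-1, -0.12, 0, 0.48, 1],
    [-1, -0.12, 0, 0.48, 1],
    [-1, -0.12, 0, 0.48, 1],
  ],
)

```text
clock: 2.55
position: [0.5101, 0.3552, 0.3325]
ee_rot: [0.475, 0.88, -0.0, -0.0]
ft_force: [0.4, 1.1, 0.4]
grip_width: 1.004
grasp_force: 0.0
```

>>> carry_out(
  deltas=[
    [-1, -0.2, 0, 0.48, 1],
    [-1, -0.2, 0, 0.48, 1],
    [-1, -0.2, 0, 0.48, 1],
    [-1, -0.2, 0, 0.48, 1],
  ],
)

```text
clock: 3.05
position: [0.5672, 0.214, 0.3327]
ee_rot: [0.581, 0.814, 0.0, -0.0]
ft_force: [0.2, 0.4, -0.1]
grip_width: 0.997
grasp_force: 0.0
```

>>> carry_out(
  deltas=[
    [-1, -0.5, 0, 0.48, 1],
    [-1, -0.5, 0, 0.48, 1],
    [-1, -0.5, 0, 0.48, 1],
    [-1, -0.5, 0, 0.48, 1],
  ],
)

```text
clock: 3.55
position: [0.5448, 0.0472, 0.3332]
ee_rot: [0.679, 0.734, 0.001, -0.0]
ft_force: [0.4, 0.7, 1.0]
grip_width: 1.002
grasp_force: 0.0
```

```bash
cat >> h.py <<'E'
def rep(n,P,m):
    X=P[m]
    if len(X)<5: print(n,len(X)); return
    r=cv2.minAreaRect((X[:,:2]*1000).astype(np.float32)); print(n,len(X),"mean",X.mean(0).round(4),"rect",np.round(r[0],1),np.round(r[1],1),round(r[2],1),"z",np.percentile(X[:,2],[5,50,95]).round(4))
def big(m):
    m=cv2.morphologyEx(m.astype(np.uint8),cv2.MORPH_OPEN,np.ones((3,3)))
    n,l,s,c=cv2.connectedComponentsWithStats(m); return l==1+np.argmax(s[1:,4]) if n>1 else m>0
def red(p): h=cv2.cvtColor(p["img"],cv2.COLOR_RGB2HSV); return ((h[...,0]<8)|(h[...,0]>172))&(h[...,1]>120)
def yel(p): h=cv2.cvtColor(p["img"],cv2.COLOR_RGB2HSV); return (h[...,0]>18)&(h[...,0]<36)&(h[...,1]>110)
def grn(p): h=cv2.cvtColor(p["img"],cv2.COLOR_RGB2HSV); return (h[...,0]>40)&(h[...,0]<95)&(h[...,1]>60)
E
python3 - <<'E'
from h import *
obs(); p=camera("wrist"); save(p,"w1"); P=cloud(p); z=P[...,2]
print("cam",-p["R"].T@p["t"]); n=(abs(P[...,0]-.53)<.15)&(abs(P[...,1])<.15)
rep("block",P,big(n&(abs(z-.121)<.004))); rep("base",P,big(n&(abs(z-.012)<.004)&grn(p))); rep("handle",P,red(p)&(z>.1))
E
```

```text
t 3.55 pos [0.5448 0.0472 0.3332] q [ 6.786e-01  7.345e-01  5.000e-04 -0.000e+00] F [0.4 0.7 1. ] w 1.002 g 0.0 j [-0.61  0.12  0.5   1.57 -0.06  1.47 -0.04]
cam [0.53819499 0.12256326 0.45392191]
block 4446 mean [0.53   0.0165 0.1209] rect [530.   15.6] [60.2 52.6] 3.0 z [0.1196 0.1209 0.1222]
base 9309 mean [0.56   0.0503 0.012 ] rect [530.4  16.8] [157.7 177.5] 3.0 z [0.0105 0.0119 0.0134]
handle 2041 mean [0.4432 0.1071 0.1627] rect [515.   78.9] [ 92.9 181.8] 82.1 z [0.1517 0.1564 0.1586]
```

View pics/w1.png

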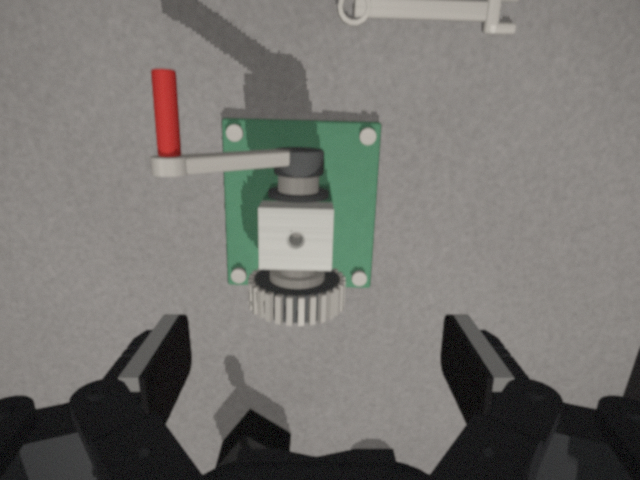

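The wrist view shows the bore at (296,240) in the block, the lever arm at (220,162) and the red handle at (167,110). The depth fit puts the stand at (0.530, 0.016) with 3° yaw, and its sizes match. Next I go to the pin.

>>> carry_out(
  deltas=[
    [-1, -0.25, 0, 0, 1],
    [-1, -0.25, 0, 0, 1],
    [-1, -0.25, 0, 0, 1],
    [-1, -0.25, 0, 0, 1],
  ],
)

```text
clock: 4.1
position: [0.5203, -0.104, 0.3328]
ee_rot: [0.678, 0.735, 0.0, -0.0]
ft_force: [-0.2, 0.6, -0.0]
grip_width: 0.998
grasp_force: 0.0
```

>>> carry_out(
  deltas=[
    [-1, -0.25, 0, 0, 1],
    [-1, -0.25, 0, 0, 1],
    [-1, -0.25, 0, 0, 1],
    [-1, -0.25, 0, 0, 1],
    [-1, -0.25, 0, 0, 1],
  ],
)

```text
clock: 4.72
position: [0.4964, -0.254, 0.3323]
ee_rot: [0.676, 0.737, 0.0, -0.001]
ft_force: [0.2, 0.1, -0.3]
grip_width: 0.999
grasp_force: 0.0
```

```bash
cat >> h.py <<'E'
def totool(d,o):  # world delta -> row units
    return np.round(Rot.from_quat(o["ee_rot"]).inv().apply(d)/.15,3)
E
python3 - <<'E'
from h import *
o=obs(); p=camera("wrist"); save(p,"w2"); P=cloud(p); z=P[...,2]
y=yel(p)&(z>.06)&(abs(P[...,1]+.3)<.06)&(abs(P[...,0]-.5)<.06)
rep("yel",P,y); zt=np.percentile(z[y],95); t=y&(z>zt-.004); rep("top",P,t)
n=(abs(P[...,0]-.5)<.07)&(abs(P[...,1]+.29)<.07)
rep("holder",P,big(n&(abs(z-.045)<.003)))
c=P[t].mean(0); print(totool(np.r_[c[:2],zt-.012]-o["position"],o))
E
```

```text
t 4.72 pos [ 0.4964 -0.254   0.3323] q [ 6.764e-01  7.365e-01  2.000e-04 -5.000e-04] F [ 0.2  0.1 -0.3] w 0.999 g 0.0 j [-0.25  0.17  0.74  1.55 -0.11  1.47  0.58]
yel 708 mean [ 0.4959 -0.2871  0.1412] rect [ 506.2 -271.9] [103.9  59.5] 5.3 z [0.1014 0.1245 0.3453]
top 48 mean [ 0.5197 -0.2513  0.3535] rect [ 503.9 -250.9] [103.8  19. ] 1.1 z [0.343  0.3513 0.3865]
holder 3354 mean [ 0.4939 -0.2883  0.045 ] rect [ 494.1 -293.7] [64.6 64.2] 57.7 z [0.0436 0.045  0.0463]
[ 0.004  0.156 -0.007]
```

View pics/w2.png

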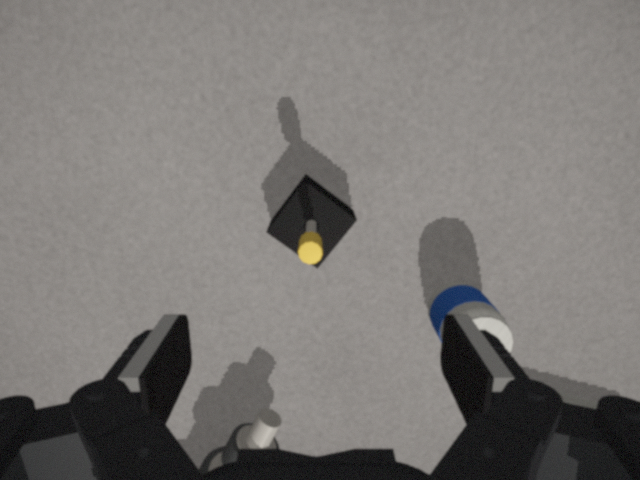

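The wrist view shows the pin head at (310,252) over the holder centre. The fitted holder is 64 x 64 mm at (0.494, -0.294), with the head top at about 0.125. I'm going down to grip.

>>> carry_out(
  deltas=[
    [-0.26, -0.04, 0.2, 0, 0.3],
    [-0.26, -0.04, 0.6, 0, 0.2],
    [-0.26, -0.04, 0.8, 0, 0.2],
    [-0.26, -0.04, 0.8, 0, 0.2],
  ],
)

```text
clock: 5.28
position: [0.4919, -0.294, 0.2108]
ee_rot: [0.677, 0.736, -0.001, -0.002]
ft_force: [0.3, -0.0, 0.8]
grip_width: 0.6
grasp_force: 0.0
```

```bash
python3 - <<'E'
from h import *
o=obs(); p=camera("wrist"); save(p,"w3"); P=cloud(p); z=P[...,2]
y=yel(p)&(z>.08)&(z<.14)&(abs(P[...,1]+.29)<.03)&(abs(P[...,0]-.494)<.03)
zt=np.percentile(z[y],90); t=y&(z>zt-.004); rep("top",P,t)
print(totool(np.array([.494,-.2937,zt-.013])-o["position"],o))
E
```

```text
t 5.28 pos [ 0.4919 -0.294   0.2108] q [ 6.771e-01  7.359e-01 -5.000e-04 -2.100e-03] F [ 0.3 -0.   0.8] w 0.6 g 0.0 j [-0.16  0.3   0.75  1.69 -0.21  1.24  0.72]
top 1106 mean [ 0.4943 -0.2928  0.1248] rect [ 494.3 -293.5] [19.2 19.3] 75.5 z [0.1233 0.1249 0.126 ]
[-0.001  0.017  0.655]
```

View pics/w3.png

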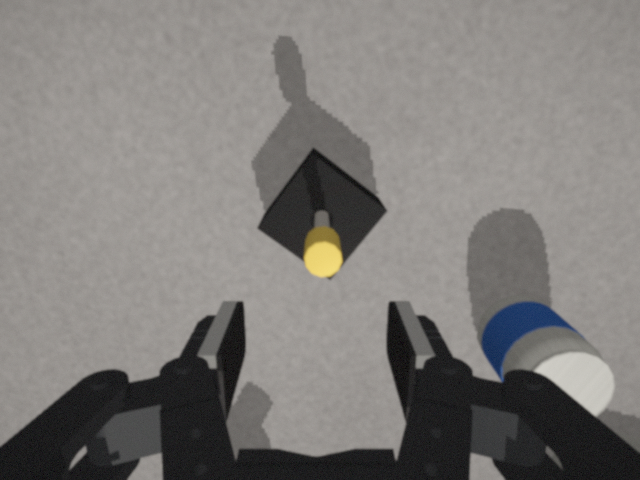

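The head is at (323,258), measured at (0.494, -0.2935) with its top at 0.125, and it is centred between the fingers. I'm descending and gripping.

>>> carry_out(
  deltas=[
    [0, 0.015, 0.35, 0, 0.0],
    [0, 0.015, 0.6, 0, 0.0],
    [0, 0.015, 0.655, 0, 0.0],
    [0, 0.015, 0.655, 0, 0.0],
    [0, 0.015, 0.655, 0, -1],
    [0, 0.015, 0.655, 0, -1],
    [0, 0.015, 0.655, 0, -1],
    [0, 0.015, 0.655, 0, -1],
    [0, 0.015, 0.655, 0, -1],
    [0, 0.015, 0.655, 0, -1],
  ],
  force=50,
)

```text
clock: 6.58
position: [0.4952, -0.297, 0.1164]
ee_rot: [0.678, 0.735, 0.001, 0.001]
ft_force: [-0.0, 0.1, 7.5]
grip_width: 0.221
grasp_force: 48.7
```

>>> carry_out(
  deltas=[
    [0, 0, -0.1, 0, -1],
    [0, 0, -0.25, 0, -1],
    [0, 0, -0.45, 0, -1],
    [0, 0, -0.75, 0, -1],
    [0, 0, -1, 0, -1],
    [0, 0, -1, 0, -1],
  ],
)

```text
clock: 7.32
position: [0.4949, -0.2974, 0.2685]
ee_rot: [0.678, 0.735, 0.001, 0.003]
ft_force: [-0.8, 0.9, -1.3]
grip_width: 0.218
grasp_force: 49.1
```

>>> carry_out(
  deltas=[
    [0.4, 0, -0.3, 0, -1],
    [0.7, 0.1, -0.3, 0, -1],
    [1, 0.25, -0.3, 0, -1],
    [1, 0.25, -0.3, 0, -1],
    [1, 0.25, -0.3, 0, -1],
  ],
)

```text
clock: 7.95
position: [0.5189, -0.1445, 0.3092]
ee_rot: [0.678, 0.735, -0.0, -0.0]
ft_force: [-0.8, -0.9, -0.9]
grip_width: 0.214
grasp_force: 49.2
```

```bash
python3 - <<'E'
from h import *
o=obs(); p=camera("wrist"); save(p,"w4"); P=cloud(p)
print(totool(np.array([.530,.0157,.33])-o["position"],o))
E
```

```text
t 7.95 pos [ 0.5189 -0.1445  0.3092] q [ 6.783e-01  7.348e-01 -4.000e-04 -2.000e-04] F [-0.8 -0.9 -0.9] w 0.214 g 49.2 j [-0.43  0.12  0.68  1.63 -0.07  1.42  0.34]
[ 1.059  0.159 -0.139]
```

View pics/w4.png

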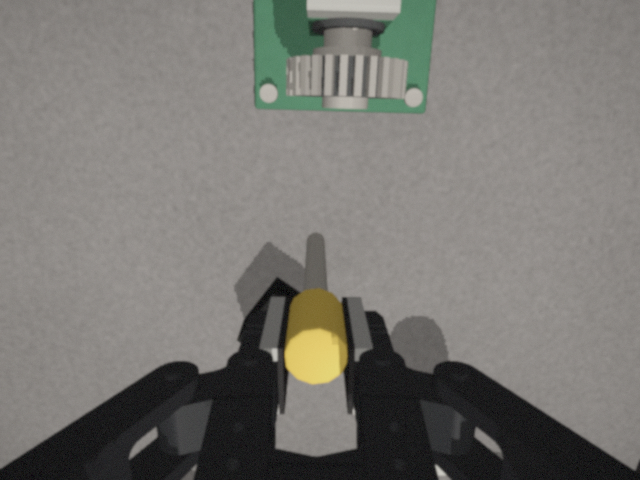

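The pin is held: head at (316,350), shank running up to the tip at (316,235). I'll measure the pin's offset and tilt in the grip.

```bash
cat >> h.py <<'E'
def pincheck():
    o=obs(); p=camera("wrist"); P=cloud(p); z=P[...,2]; T=o["position"]
    h=yel(p)&(np.linalg.norm(P-T,axis=-1)<.05)&(p["depth"]>0)
    zt=np.percentile(z[h],95); t=h&(z>zt-.003); rep("headtop",P,t)
    v,u=np.mgrid[:480,:640]; out=[]
    for zz in np.arange(T[2]-.10,T[2]-.03,.01):
        m=(abs(z-zz)<.003)&(abs(P[...,0]-T[0])<.015)&(abs(P[...,1]-T[1])<.03)&(p["depth"]>0)
        if m.sum()>10: X=P[m]; r,c=cv2.minEnclosingCircle(np.zeros((1,1,2),np.float32)); out.append([zz,(np.percentile(X[:,0],3)+np.percentile(X[:,0],97))/2,np.percentile(X[:,1],95)-.005])
    print(np.round(out,4)); print("tcp",T)
    sh=(z<T[2]-.03)&(np.linalg.norm(P[...,:2]-T[:2],axis=-1)<.03)&(z>T[2]-.2); print("lowest",np.percentile(z[sh],2))
    return o,p,P
E
python3 -c "
from h import *
pincheck()"
```

```text
t 8.0 pos [ 0.5187 -0.1452  0.3093] q [ 6.788e-01  7.343e-01 -3.000e-04 -2.000e-04] F [-0.6 -0.6 -1.1] w 0.215 g 49.2 j [-0.43  0.12  0.68  1.63 -0.07  1.42  0.34]
headtop 3013 mean [ 0.5178 -0.141   0.3175] rect [ 518.4 -141.9] [20.5 22.3] 84.2 z [0.3163 0.3175 0.3186]
[[ 0.2093  0.5171 -0.1421]
 [ 0.2193  0.5171 -0.1422]
 [ 0.2293  0.5174 -0.1422]
 [ 0.2393  0.5173 -0.1421]
 [ 0.2493  0.5177 -0.1422]
 [ 0.2593  0.5173 -0.1421]
 [ 0.2693  0.5175 -0.142 ]]
tcp [ 0.51871642 -0.14518308  0.30932567]
lowest 0.20576887534308588
```

>>> carry_out(
  deltas=[
    [0.35, 0.08, 0, 0, -1],
    [0.7, 0.16, 0, 0, -1],
    [0.7, 0.16, 0.1, 0, -1],
    [0.7, 0.16, 0.2, 0, -1],
    [0.7, 0.16, 0.2, 0, -1],
  ],
)

```text
clock: 8.68
position: [0.534, -0.0392, 0.2782]
ee_rot: [0.679, 0.734, -0.001, -0.001]
ft_force: [-0.1, -0.5, -0.6]
grip_width: 0.219
grasp_force: 49.2
```

```bash
python3 - <<'E'
from h import *
o,p,P=pincheck(); z=P[...,2]
n=(abs(P[...,0]-.53)<.05)&(abs(P[...,1]-.016)<.05)
b=big(n&(abs(z-.121)<.004)); rep("block",P,b)
# bore: dark blob / deep pixels within block top
f=240/np.tan(np.radians(p["vertical_fov"])/2)
C=-p["R"].T@p["t"]; v,u=np.mgrid[:480,:640]
d=np.stack([(u-p["cx"])/f,(v-p["cy"])/f,np.ones_like(u)],-1)@p["R"]
Q=C+d*((.121-C[2])/d[...,2])[...,None]
hole=(np.linalg.norm(Q[...,:2]-[.53,.016],axis=-1)<.012)&((z<.117)|(p["depth"]==0)); print(hole.sum()); rep("hole",Q,hole)
g=cv2.cvtColor(p["img"],cv2.COLOR_RGB2GRAY); near=np.linalg.norm(Q[...,:2]-[.53,.016],axis=-1)<.012
print(g[near].min(),np.median(g[near])); rep("dark",Q,near&(g<np.median(g[near])*.7))
E
```

```text
t 8.68 pos [ 0.534  -0.0392  0.2782] q [ 6.793e-01  7.339e-01 -1.000e-03 -6.000e-04] F [-0.1 -0.5 -0.6] w 0.219 g 49.2 j [-0.55  0.12  0.6   1.69 -0.07  1.36  0.13]
headtop 3011 mean [ 0.5331 -0.035   0.2865] rect [539.7 -37.3] [20.2 34.4] 78.1 z [0.2852 0.2865 0.2875]
[[ 0.1782  0.5322 -0.0361]
 [ 0.1882  0.5325 -0.0362]
 [ 0.1982  0.5325 -0.0361]
 [ 0.2082  0.5325 -0.0362]
 [ 0.2182  0.5326 -0.0361]
 [ 0.2282  0.5327 -0.0362]
 [ 0.2382  0.5328 -0.0361]
 [ 0.2482  0.5326 -0.0361]]
tcp [ 0.53400879 -0.03923161  0.27824661]
lowest 0.08327192983473547
block 7742 mean [0.5301 0.0162 0.121 ] rect [530.1  15.4] [60.3 52.1] 3.0 z [0.1198 0.121  0.1222]
266
hole 266 mean [0.53   0.0157 0.121 ] rect [529.7  16.2] [11.4 20.3] 14.5 z [0.121 0.121 0.121]
96 179.0
dark 111 mean [0.5314 0.0139 0.121 ] rect [530.9  14.1] [10.5  7.9] 24.0 z [0.121 0.121 0.121]
```

>>> carry_out(
  deltas=[
    [0.2, 0.01, 0, 0, -1],
    [0.344, 0.011, 0, 0, -1],
    [0.344, 0.011, 0.1, 0, -1],
    [0.344, 0.011, 0.24, 0, -1],
    [0.344, 0.011, 0.24, 0, -1],
  ],
)

```text
clock: 9.35
position: [0.5316, 0.0127, 0.2421]
ee_rot: [0.679, 0.734, -0.001, -0.001]
ft_force: [-0.6, -0.5, 0.2]
grip_width: 0.21
grasp_force: 49.2
```

```bash
python3 -c "
from h import *
o,p,P=pincheck(); save(p,'w5')"
```

```text
t 9.35 pos [0.5316 0.0127 0.2421] q [ 6.789e-01  7.343e-01 -1.200e-03 -6.000e-04] F [-0.6 -0.5  0.2] w 0.21 g 49.2 j [-0.61  0.14  0.55  1.75 -0.07  1.28  0.04]
headtop 2996 mean [0.5306 0.0168 0.2503] rect [530.7  15.8] [18.7 20.6] 4.6 z [0.2491 0.2503 0.2514]
[[0.1421 0.5299 0.0155]
 [0.1521 0.53   0.0156]
 [0.1621 0.53   0.0158]
 [0.1721 0.53   0.0157]
 [0.1821 0.5301 0.0156]
 [0.1921 0.5301 0.0157]
 [0.2021 0.5302 0.0157]
 [0.2121 0.5301 0.0156]]
tcp [0.5315633  0.01265314 0.24210559]
lowest 0.1017287738596179
```

View pics/w5.png

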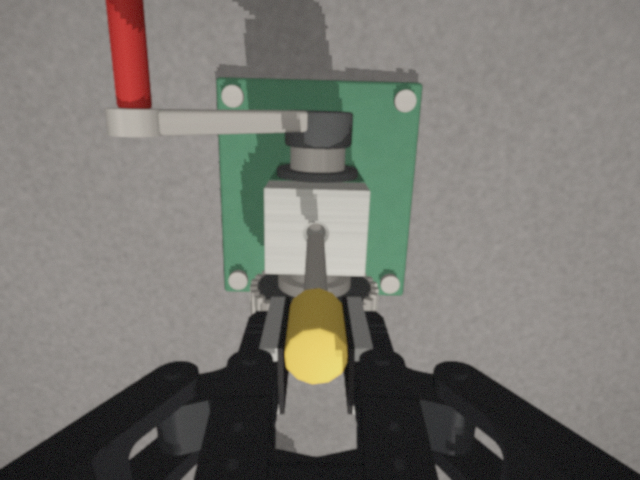

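The tip is at (316,232), right over the bore mouth, and the pin stands upright. I'm lowering it gently.

>>> carry_out(
  deltas=[
    [0, 0, 0.04, 0, -1],
    [0, 0, 0.07, 0, -1],
    [0, 0, 0.1, 0, -1],
    [0, 0, 0.12, 0, -1],
    [0, 0, 0.12, 0, -1],
  ],
)

```text
clock: 10.02
position: [0.5321, 0.014, 0.2252]
ee_rot: [0.678, 0.735, -0.0, -0.0]
ft_force: [-1.0, -1.2, -2.2]
grip_width: 0.217
grasp_force: 49.1
```

>>> carry_out(
  deltas=[
    [0, 0, 0.03, 0, -1],
    [0, 0, 0.06, 0, -1],
    [0, 0, 0.09, 0, -1],
    [0, 0, 0.12, 0, -1],
    [0, 0, 0.12, 0, -1],
  ],
)

```text
clock: 10.65
position: [0.5321, 0.0141, 0.2068]
ee_rot: [0.678, 0.735, -0.0, -0.0]
ft_force: [-0.8, -2.4, -2.7]
grip_width: 0.218
grasp_force: 49.1
```

>>> carry_out(
  deltas=[
    [0, 0, 0, 0, -0.3],
    [0, 0, 0, 0, -0.1],
    [0, 0, 0, 0, 0],
    [0, 0, -0.2, 0, 0],
    [0, 0, -0.5, 0, 0],
    [0.2, 0, -0.65, 0, 0],
    [0.6, -0.3, -0.65, 0, 0],
    [0.6, -0.6, -0.65, 0, 0],
    [0.6, -0.6, -0.65, 0, 0],
  ],
)

```text
clock: 11.78
position: [0.4331, 0.0978, 0.3056]
ee_rot: [0.677, 0.736, 0.001, -0.001]
ft_force: [0.6, -0.4, 0.1]
grip_width: 0.503
grasp_force: 0.0
```

```bash
cat >> h.py <<'E'
S=np.array([.530,.0155]); YAW=np.radians(3.0); SX=np.array([np.cos(YAW),np.sin(YAW)]); SY=np.array([-SX[1],SX[0]])
def handle_w(a,y=.1): return np.r_[S+.115*np.sin(a)*SX+y*SY,.075+.115*np.cos(a)]
def lever(p,P):
    m=big(red(p)&(P[...,2]>.08)&(abs(P[...,0]-.53)<.18)&(abs(P[...,1]-.116)<.08)); X=P[m]
    l=(X[:,:2]-S)@np.c_[SX,SY]; zc=X[:,2]; C=-p["R"].T@p["t"]
    # fit angle: cylinder axis at (115 sin a, 75+115cos a), visible points 8 mm from it
    from scipy.optimize import minimize_scalar as ms
    f=lambda a: np.median(abs(np.hypot(l[:,0]-.115*np.sin(a),zc-.075-.115*np.cos(a))-.008))
    aa=np.arange(-1.2,1.2,.005); a=aa[np.argmin([f(k) for k in aa])]
    print("lever a",round(a,3),"resid",round(f(a),4),"n",len(X),"y",l[:,1].min().round(3),l[:,1].max().round(3)); return a
def pinz(p,P):
    z=P[...,2]; m=yel(p)&(np.linalg.norm(P[...,:2]-S,axis=-1)<.03)&(z>.1)&(z<.24)
    print("pin head top",m.sum(), np.percentile(z[m],[50,95]).round(4) if m.sum()>5 else None)
E
python3 - <<'E'
from h import *
o=obs(); p=camera("wrist"); P=cloud(p); a=lever(p,P); pinz(p,P)
q=camera("top"); Q=cloud(q); lever(q,Q); pinz(q,Q)
t=handle_w(a); print(t,totool(t-o["position"],o))
E
```

```text
t 11.78 pos [0.4331 0.0978 0.3056] q [ 6.768e-01  7.362e-01  1.000e-03 -6.000e-04] F [ 0.6 -0.4  0.1] w 0.503 g 0.0 j [-0.78 -0.13  0.42  1.85  0.05  1.42 -0.29]
lever a -0.865 resid 0.0004 n 1878 y 0.068 0.163
pin head top 329 [0.1942 0.2029]
  return _methods._mean(a, axis=axis, dtype=dtype,
  ret = ret.dtype.type(ret / rcount)
Traceback (most recent call last):
  File "h.py", line 46, in lever
    print("lever a",round(a,3),"resid",round(f(a),4),"n",len(X),"y",l[:,1].min().round(3),l[:,1].max().round(3)); return a
                                                                    ~~~~~~~~~~^^
ValueError: zero-size array to reduction operation minimum which has no identity
```

>>> carry_out(
  deltas=[
    [0.104, 0.036, 0.3, 0, 0],
    [0.104, 0.036, 0.6, 0, 0],
    [0.104, 0.036, 0.9, 0, 0],
    [0.104, 0.036, 1, 0, 0],
    [0.104, 0.036, 1, 0, 0],
    [0.104, 0.036, 1, 0, -0.5],
    [0.104, 0.036, 1, 0, -0.5],
    [0.104, 0.036, 1, 0, -0.5],
    [0.104, 0.036, 1, 0, -0.5],
  ],
  force=20,
)

```text
clock: 13.0
position: [0.4397, 0.1129, 0.1554]
ee_rot: [0.678, 0.735, 0.0, 0.0]
ft_force: [0.4, -0.5, 0.0]
grip_width: 0.248
grasp_force: 0.0
```

```bash
python3 - <<'E'
from h import *
o=obs(); p=camera("wrist"); save(p,"w6"); P=cloud(p); a=lever(p,P); pinz(p,P)
q=camera("scene"); Q=cloud(q); lever(q,Q); pinz(q,Q)
b=boxes_of("pin",q)[:2]; print([(x["position"],x["conf"]) for x in b]); save(q,"s6")
E
```

```text
t 13.0 pos [0.4397 0.1129 0.1554] q [6.781e-01 7.350e-01 4.000e-04 0.000e+00] F [ 0.4 -0.5  0. ] w 0.248 g 0.0 j [-0.78  0.03  0.44  2.04 -0.01  1.08 -0.26]
lever a -0.865 resid 0.0004 n 7421 y 0.068 0.178
pin head top 0 None
lever a -0.86 resid 0.001 n 69 y 0.07 0.093
pin head top 167 [0.2063 0.2135]
[([0.5419, 0.0126, 0.1933], 0.63)]
```

View pics/s6.png

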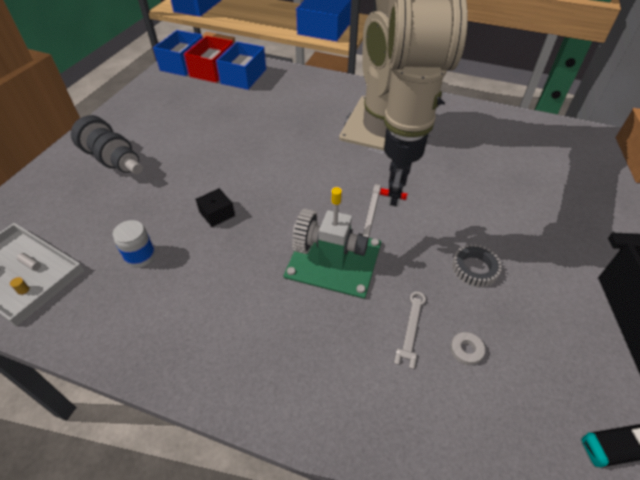

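The scene view shows the pin standing in the block, head at (336,193) with its top at 0.2135, so it stands on the shaft. The fingers straddle the handle at (393,195). I'm turning the lever along its arc to about -0.25 rad.

>>> carry_out(
  deltas=[
    [0, 0.033, -0.037, 0, -0.5],
    [0, 0.061, -0.063, 0, -0.5],
    [0, 0.089, -0.089, 0, -0.5],
    [-0.003, 0.119, -0.113, 0, -0.5],
    [-0.004, 0.151, -0.135, 0, -0.5],
    [-0.005, 0.183, -0.156, 0, -0.5],
    [-0.006, 0.216, -0.175, 0, -0.5],
    [-0.007, 0.25, -0.193, 0, -0.5],
    [-0.008, 0.285, -0.209, 0, -0.5],
    [-0.009, 0.321, -0.223, 0, -0.5],
    [-0.01, 0.357, -0.235, 0, -0.5],
    [-0.011, 0.394, -0.245, 0, -0.5],
    [-0.011, 0.394, -0.245, 0, -0.5],
  ],
)

```text
clock: 14.78
position: [0.4994, 0.1158, 0.1919]
ee_rot: [0.678, 0.735, 0.0, 0.0]
ft_force: [0.7, 0.4, 0.2]
grip_width: 0.253
grasp_force: 0.0
```

```bash
cat > st.py <<'E'
from h import *
o=obs(); q=camera("scene"); Q=cloud(q); pinz(q,Q)
p=camera("wrist"); P=cloud(p); a=lever(p,P)
E
python3 st.py
```

```text
t 14.78 pos [0.4994 0.1158 0.1919] q [6.782e-01 7.349e-01 4.000e-04 5.000e-04] F [0.7 0.4 0.2] w 0.253 g 0.0 j [-0.75  0.13  0.47  1.86 -0.06  1.17 -0.18]
pin head top 152 [0.1752 0.1824]
lever a -0.25 resid 0.0004 n 7633 y 0.068 0.177
```

```bash
python3 - <<'E'
from h import *
q=camera("scene"); Q=cloud(q); pinz(q,Q)
c=cv2.resize(q["img"][150:310,260:460,::-1],None,fx=4,fy=4); cv2.imwrite("pics/s7.png",cv2.resize(c,(750,600)))
m=yel(q)&(np.linalg.norm(Q[...,:2]-S,axis=-1)<.03)&(Q[...,2]>.1); print(np.sort(Q[m][:,2])[[0,5,-20,-5,-1]])
E
```

```text
pin head top 154 [0.1747 0.182 ]
[0.15168243 0.15489019 0.18115034 0.18239171 0.18297945]
```

View pics/s7.png

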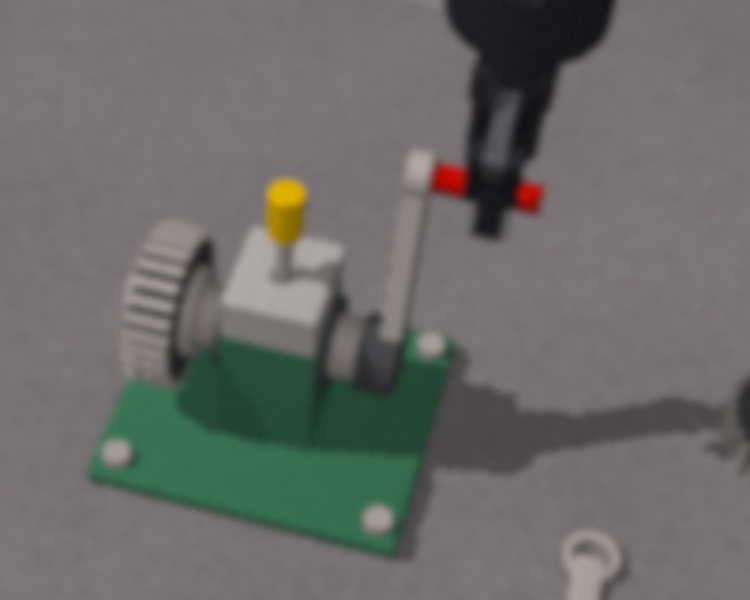

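The close view shows the head at (287,210) hanging about 20 mm above its dropped height. The pin is in the cross-hole, but the hole is not fully in line yet. I'll ease the lever on in small steps and watch the force.

>>> carry_out(
  deltas=[
    [0, 0.01, -0.003, 0, -0.5],
    [0, 0.02, -0.005, 0, -0.5],
    [0, 0.02, -0.005, 0, -0.5],
  ],
)

```text
clock: 15.3
position: [0.5015, 0.116, 0.1925]
ee_rot: [0.678, 0.735, -0.0, -0.0]
ft_force: [-2.3, -0.7, -0.3]
grip_width: 0.25
grasp_force: 1.2
```

```bash
python3 st.py
```

```text
t 15.3 pos [0.5015 0.116  0.1925] q [ 6.782e-01  7.349e-01 -2.000e-04 -1.000e-04] F [-2.3 -0.7 -0.3] w 0.25 g 1.2 j [-0.75  0.13  0.47  1.85 -0.06  1.17 -0.18]
pin head top 150 [0.1705 0.1781]
lever a -0.235 resid 0.0004 n 7637 y 0.067 0.177
```

>>> carry_out(
  deltas=[
    [0, 0.01, -0.002, 0, -0.5],
    [0, 0.02, -0.004, 0, -0.5],
    [0, 0.02, -0.004, 0, -0.5],
  ],
)

```text
clock: 15.78
position: [0.5049, 0.1163, 0.1932]
ee_rot: [0.678, 0.735, 0.0, 0.0]
ft_force: [-2.5, -0.4, 1.0]
grip_width: 0.251
grasp_force: 0.9
```

```bash
python3 st.py
```

```text
t 15.78 pos [0.5049 0.1163 0.1932] q [6.782e-01 7.349e-01 2.000e-04 1.000e-04] F [-2.5 -0.4  1. ] w 0.251 g 0.9 j [-0.74  0.14  0.47  1.84 -0.07  1.17 -0.17]
pin head top 147 [0.1597 0.1664]
lever a -0.205 resid 0.0004 n 7607 y 0.068 0.178
```

>>> carry_out(
  deltas=[
    [0, 0.008, -0.001, 0, -0.5],
    [0, 0.016, -0.002, 0, -0.5],
    [0, 0.016, -0.002, 0, -0.5],
  ],
)

```text
clock: 16.25
position: [0.5071, 0.1166, 0.1935]
ee_rot: [0.678, 0.735, 0.0, 0.0]
ft_force: [-2.1, -0.6, 1.2]
grip_width: 0.25
grasp_force: 1.0
```

```bash
python3 st.py
```

```text
t 16.25 pos [0.5071 0.1166 0.1935] q [6.781e-01 7.350e-01 1.000e-04 0.000e+00] F [-2.1 -0.6  1.2] w 0.25 g 1.0 j [-0.74  0.15  0.47  1.84 -0.07  1.17 -0.17]
pin head top 140 [0.1591 0.1655]
lever a -0.185 resid 0.0004 n 7664 y 0.067 0.178
```

>>> carry_out(
  deltas=[
    [0, 0.01, -0.001, 0, -0.5],
    [0, 0.02, -0.002, 0, -0.5],
    [0, 0.02, -0.002, 0, -0.5],
  ],
)

```text
clock: 16.73
position: [0.5102, 0.1168, 0.1937]
ee_rot: [0.678, 0.735, 0.0, 0.0]
ft_force: [-1.7, 0.7, 1.3]
grip_width: 0.248
grasp_force: 0.8
```

```bash
python3 st.py
```

```text
t 16.73 pos [0.5102 0.1168 0.1937] q [6.781e-01 7.349e-01 1.000e-04 1.000e-04] F [-1.7  0.7  1.3] w 0.248 g 0.8 j [-0.74  0.15  0.47  1.83 -0.07  1.18 -0.17]
pin head top 142 [0.1584 0.1649]
lever a -0.155 resid 0.0004 n 7700 y 0.068 0.178
```

The pin has dropped and the lever moves freely within its play with about 2 N. I'm leaving it mid-play, releasing the handle, and going over the head with closed fingers.

>>> carry_out(
  deltas=[
    [0, 0, 0, 0, -0.1],
    [0, 0, 0, 0, 0],
    [0, 0, -0.2, 0, 0],
    [0, 0, -0.55, 0, 0],
    [0, 0, -0.65, 0, -1],
    [-0.35, 0.04, -0.65, 0, -1],
    [-0.684, 0.077, -0.65, 0, -1],
    [-0.684, 0.077, -0.65, 0, -1],
    [-0.684, 0.077, -0.4, 0, -1],
    [-0.684, 0.077, -0.15, 0, -1],
    [-0.684, 0.077, -0.03, 0, -1],
    [-0.684, 0.077, -0.03, 0, -1],
  ],
)

```text
clock: 18.32
position: [0.5292, 0.0158, 0.1975]
ee_rot: [0.678, 0.735, -0.001, -0.001]
ft_force: [0.0, 0.1, 0.3]
grip_width: 0.001
grasp_force: 0.0
```

```bash
python3 st.py
```

```text
t 18.32 pos [0.5292 0.0158 0.1975] q [ 6.779e-01  7.351e-01 -9.000e-04 -6.000e-04] F [0.  0.1 0.3] w 0.001 g 0.0 j [-0.62  0.17  0.56  1.81 -0.1   1.19  0.05]
pin head top 150 [0.1594 0.175 ]
lever a -0.155 resid 0.0004 n 7092 y 0.068 0.102
```

Fingertips are at about 0.175. I'll press down slowly and watch the force.

>>> carry_out(
  deltas=[
    [0, 0, 0.03, 0, -1],
    [0, 0, 0.05, 0, -1],
    [0, 0, 0.07, 0, -1],
    [0, 0, 0.08, 0, -1],
    [0, 0, 0.08, 0, -1],
  ],
)

```text
clock: 19.05
position: [0.5297, 0.0154, 0.1862]
ee_rot: [0.678, 0.735, -0.0, -0.0]
ft_force: [-0.5, 0.8, -0.1]
grip_width: -0.002
grasp_force: 0.0
```

>>> carry_out(
  deltas=[
    [0, 0, 0.02, 0, -1],
    [0, 0, 0.035, 0, -1],
    [0, 0, 0.05, 0, -1],
    [0, 0, 0.05, 0, -1],
  ],
)

```text
clock: 19.55
position: [0.5301, 0.0154, 0.1793]
ee_rot: [0.678, 0.735, 0.0, 0.0]
ft_force: [-1.7, -0.1, 4.2]
grip_width: -0.002
grasp_force: 2.6
```

>>> carry_out(
  deltas=[
    [0, 0, 0.01, 0, -1],
    [0, 0, 0.02, 0, -1],
    [0, 0, 0.03, 0, -1],
    [0, 0, 0.03, 0, -1],
  ],
)

```text
clock: 20.05
position: [0.5299, 0.0155, 0.1748]
ee_rot: [0.678, 0.735, 0.0, -0.0]
ft_force: [-2.2, -0.7, 5.6]
grip_width: -0.001
grasp_force: 3.0
```

>>> carry_out(
  deltas=[
    [0, 0, 0.01, 0, -1],
    [0, 0, 0.02, 0, -1],
    [0, 0, 0.025, 0, -1],
    [0, 0, 0.025, 0, -1],
    [0, 0, 0.025, 0, -1],
  ],
)

```text
clock: 20.68
position: [0.5302, 0.0155, 0.1731]
ee_rot: [0.678, 0.735, 0.001, -0.0]
ft_force: [-12.0, -0.4, 27.8]
grip_width: 0.002
grasp_force: 14.1
```

The force rose sharply at 0.173, so the head is on the block. I'm lifting off and checking.

>>> carry_out(
  deltas=[
    [0, 0, -0.03, 0, -1],
    [0, 0, -0.1, 0, -1],
    [0, 0, -0.4, 0, -1],
    [0, 0, -0.8, 0, -1],
    [-0.3, 0, -1, 0, -1],
    [-0.6, 0, -1, 0, -1],
    [-0.6, 0, -1, 0, -1],
  ],
)

```text
clock: 21.55
position: [0.5367, -0.0784, 0.3213]
ee_rot: [0.68, 0.733, -0.0, 0.001]
ft_force: [-0.0, 0.7, 0.7]
grip_width: -0.001
grasp_force: 0.0
```

```bash
python3 - <<'E'
from h import *
o=obs(); q=camera("scene"); Q=cloud(q); pinz(q,Q)
m=yel(q)&(np.linalg.norm(Q[...,:2]-S,axis=-1)<.03)&(Q[...,2]>.1); rep("head",Q,m)
p=camera("wrist"); P=cloud(p); z=P[...,2]
m=yel(p)&(np.linalg.norm(P[...,:2]-S,axis=-1)<.03)&(z>.1)&(z<.24); rep("whead",P,m)
c=q["img"][150:310,260:460,::-1]; cv2.imwrite("pics/s8.png",cv2.resize(c,(750,600)))
E
```

```text
t 21.55 pos [ 0.5367 -0.0784  0.3213] q [ 6.804e-01  7.328e-01 -0.000e+00  7.000e-04] F [-0.   0.7  0.7] w -0.001 g 0.0 j [-0.53  0.12  0.65  1.6  -0.07  1.44  0.2 ]
pin head top 135 [0.1469 0.1523]
head 135 mean [0.5372 0.017  0.1428] rect [523.7  13.1] [43.1 17.2] 14.7 z [0.1262 0.1469 0.1523]
whead 728 mean [0.5318 0.0158 0.1509] rect [531.8  17. ] [17.8 21. ] 4.0 z [0.15   0.1512 0.1523]
```

View pics/s8.png

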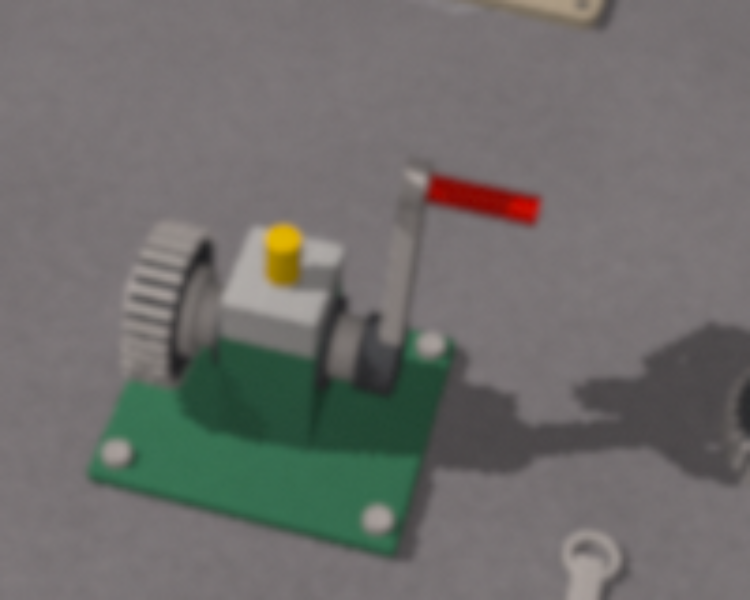

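The head sits on the block at (283,255), with its top measured at 0.151, which is fully home. The arm is clear of everything, so I'm handing in.

```bash
python3 -c "
from workcell import ticket
print(ticket.hand_in())"
```

```text
the job is handed in; nothing more can be done
None
```

The pin is fully home (head top measured at 151 mm, head on the block, lever left within its play), the arm was clear of everything, and I handed the job in at about 22 s; the hand-in returned no verdict.

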